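# Empty the top parts tray, peel it off the clinging stack and hold it up

## Robot

A 6-joint arm with a two-finger parallel gripper is mounted at the origin on a cart in front of the work surface, level with it; the furniture and walls round the work are solid. World frame = base frame: x ahead of the robot, y to its left, z up, the work surface at z = 0. Lengths are in mm, angles in rad, forces in N, time in s.
With the tool pointing down it reaches from about 300 to 950 mm from the base axis. Payload 3.1 kg.
Tool frame: the origin (TCP) lies midway between the tips of the shut fingers; the grasp point (between the pads) lies 19 mm behind it (manip.tcp_to_grasp is the distance from the TCP to the grasp point, in mm); z points along the fingers, y is the direction in which the jaws open and shut (so a half turn about z gives the same grasp; the last joint's range is limited). The gripper opens to 85 mm and grips with 20 to 120 N. Pads are 22 mm wide; open, the fingers measure 114 mm over their backs; the gripper's body (76 mm by 85 mm) begins 54 mm behind the grasp point. The pads swing forward as they close: fully open they stand 13 mm farther back than shut.
Start: joints at [1.205, 0.308, 1.634, -0, 1.2, -0.07], TCP at [182.217, 597.854, 231.272] pointing down, gripper open.
Joint ranges: [-3.06, 3.06], [-0.79, 1.96], [0.05, 2.63], [-1.19, 4.34], [0.05, 2.64], [-2.94, 2.94]. Speed limits (rad/s): [2.79, 2.79, 3.14, 3.14, 3.14, 3.14].

## Interface

Orientations are given as a rotation vector (axis times angle).
In Python, from plant import manip gives the robot as it stands. Calls block until the motion is done:
- manip.move_pose(position, orientation): joint-space move of the TCP to a pose.
- manip.move_l(position, ori=None, feed=150): straight line of the TCP; ori=None keeps the orientation; feed is the mean speed in mm/s.
- manip.movej(angles): joint-space move.
- manip.set_gripper(opening, effort=None): finger opening in mm; effort is the grip in N (None keeps the last); returns when the fingers have stopped.
- manip.wait(seconds).
- manip.solve_ik(position, orientation): joint angles nearest the present ones, or None.
- manip.state(): the state.
- manip.grab_frame(name): name is "side" or "top"; returns (picture, depth): 480x640x3 uint8, red, green, blue; 480x640 float32, mm along the optical axis (not along the pixel's ray), 0 where there is no reading.
- manip.camera_model(name): a dict with "fx", "fy", "cx", "cy" (pixels), "dist_coeffs" ([k1, k2, p1, p2, k3] as OpenCV has them; the pictures are not rectified), "R" (3x3) and "t" (3): a world point X has camera coordinates R X + t. Camera axes: x right, y down, z forward; pixel columns grow to the right and rows downward; lengths in mm; the calibration is good to about 2 mm. A picture is of the moment at which its call begins. camera_model takes no time and is no camera call.
A pose or a line that the arm cannot do raises manip.Unreachable and nothing moves.
- manip.hand_in(): hands the job in, once; it reports no verdict.
Trained networks look in the newest picture that a camera, given by its name, has taken for a name from the list of things; names that differ only in an ending like _2 or _b are one class to them, and where a whole thing is asked for, a point or a joint stands for the part that bears it (a point fixed in the world has none). Each returns a list of dicts, best first, with "p" (0 to 1); they miss things now and then, are a little off and sometimes report something else, mostly with a low value. They report only what shows in the picture. A call takes as long as a camera call.
- manip.spot_in(camera, thing): "at" ([row, column] in pixels, amid what is visible of it).
- manip.place_of(camera, thing): "at" ([row, column] in pixels: a listed point, or the origin of a listed thing).
The state is a dict: "clock": time; "joint_pos": joint angles; "qd": joint speeds; "tau": joint torques, N m; "ee_pos": TCP position; "tcp_rot": TCP orientation; "ft_force": force on the tool from outside, world axes, zero at the start; "moment": the same for the moment, N m; "width": finger opening in mm.
Only numpy, scipy, OpenCV 4.12 (cv2) and the standard library are available. Lean on these libraries where they do the work, as an engineer would, in place of code of your own. Each camera call takes 0.05 s, during which the arm holds its last target. There are 200 camera calls.

## Task

The top tray of the nested stack has to come off, but a brass collar was left in it: stand the collar on the felt board and let go of it. Then take the top tray by the upright fin on its corner and peel it off: raise that corner first, while the diagonally opposite corner stays down in the stack, until the clips let go, without dragging or lifting the trays below. Finish while holding the tray up by its fin, still and about level with its open side up, at least 20 cm above the cabinet top; leave the other things alone.

Things in the scene. Friction and masses are not known exactly. Their poses are not given: they have to be found in the camera images.
- collar_mid (a point): Brass collar (a short upright tube), outside diameter 24 mm, bore 16 mm, 20 mm tall, about 30 g, loose, standing in the +x compartment of the top tray near the compartment's middle. The point is its centre, half-way up; z along its bore.
- board_top (a point): Grey felt-covered board, 142 (its x) x 118 (its y) x 12 mm, fixed, lying flat on the cabinet top. The point is the centre of its top face, 12 mm above the cabinet top; axes along its sides, z up.
- tray_mid (a point): Grey top tray, loose, about 100 g: formed pan with a flat flange, 160 (its x) x 120 (y) x 18 mm. Point: its middle, 9 mm above its underside and 9 mm below the flange's top; z up. Pan 140 x 100 mm inside, floor 6 mm below the point; a divider at x = 0 (3 mm thick, 11 mm high) makes compartments of 68 (x) x 100 (y) mm. It nests 15 mm deep in the stack, 1 mm play all round.
- tray_fin (a point): Grip fin of the top tray: an upright plate 9 mm thick, 34 mm long, standing 26 mm above the flange on the tray's (-x, -y) corner, along the diagonal (direction (-0.8, -0.6) in the tray's axes), so a grip closes across the diagonal. Point: the fin's centre, 13 mm above the flange, at x -80, y -60, z +22 mm from tray_mid; axes as tray_mid's.
- tray_far (a point): Corner of the top tray diagonally opposite the fin, 200 mm from the fin's corner, at x +80, y +60, z +6 mm from tray_mid, on the underside of the flange. Axes as tray_mid's.
- stack_mid (a point): The trays below: three nested in one piece, grey, outline as the top tray, 36 mm high, loose, 0.95 kg. Point: the middle, 18 mm above the underside; axes as the seated tray's. Mid-way along each side a black spring clip, 20 mm wide, stands up to 16 mm outside the rim and 15 mm above it; its nub holds the top tray's flange edge and snaps free at about 2 N, once lifted about 5 mm there.
- stack_far (a point): Corner of the stack's rim (top face) at its (+x, +y), where tray_far lies while the tray is seated; 36 mm above the cabinet top.
- black_stamp: Bystander: black round hand punch, 20 mm across, 60 mm tall, standing at the back. Origin at the centre of its foot.
- card_box: Bystander: little cream card box, 24 x 50 x 10 mm, behind the work. Origin at the centre of its underside.
- tweezers: Bystander: steel tweezers, 136 mm long, lying near the front edge. Origin at the centre of their underside.

How it is judged (in metres and radians):
On the way, in this order (a step that is already met when the one before it is completed fails the run):
1. the collar stands on the felt board, released, while the tray is still in the stack (x of collar_mid in the frame of board_top between -0.06 and 0.06 m and y of collar_mid in the frame of board_top between -0.048 and 0.048 m and z of collar_mid in the frame of board_top between 0.006 and 0.014 m and angle between collar_mid's own z axis and vertical below 0.2 rad and linear speed of collar below 0.03 m/s and contact force between the fingers and collar below 0.05 N and distance between tray_far and stack_far below 0.008 m and angle between tray_mid's own z axis and vertical below 0.06 rad), for 0.2 s.
2. the fin's corner is raised (tray tilted over 6 degrees) while the opposite corner is still down in the stack (angle between tray_mid's own z axis and vertical above 0.105 rad and distance between tray_far and stack_far below 0.015 m and contact force between the fingers and tray above 0.5 N), for 0.1 s.
At the end, for the whole second after the job is handed in: Collar upright, released, wholly on the felt board; the gripper holds the top tray by its fin, at rest, its middle over 20 cm above the cabinet top, within 25 degrees of level, open side up, clear of the stack; the trays below flat and within 30 mm of their start (x of collar_mid in the frame of board_top between -0.06 and 0.06 m and y of collar_mid in the frame of board_top between -0.048 and 0.048 m and z of collar_mid in the frame of board_top between 0.006 and 0.014 m and angle between collar_mid's own z axis and vertical below 0.2 rad and linear speed of collar below 0.03 m/s and contact force between the fingers and collar below 0.05 N and height (world z) of tray_mid above 0.2 m and angle between tray_mid's own z axis and vertical below 0.45 rad and contact force between the fingers and tray above 0.5 N and distance between tray_fin and the grasp point below 0.05 m and contact force between tray and stack below 0.05 N and linear speed of tray below 0.04 m/s and distance of stack_mid from where it was at the start of the episode below 0.03 m and angle between stack_mid's own z axis and vertical below 0.05 rad); the arm keeps its last pose, push and grip.
It fails at once if the trays below are dragged (over 30 mm) or lifted or tipped (over 10 degrees) (distance of stack_mid from where it was at the start of the episode above 0.03 m or angle between stack_mid's own z axis and vertical above 0.17 rad).
It fails at once if a bystander is disturbed (moved over 30 mm or the punch knocked over) (distance of any of black_stamp, card_box, tweezers from where it was at the start of the episode above 0.03 m or angle between black_stamp's own z axis and vertical above 0.5 rad).
It fails at once if the tray is turned over (angle between tray_mid's own z axis and vertical above 1.2 rad).
It also fails if it takes over 61 s, if anything falls off the work surface, if the arm or the gripper's body presses on something with over 40 N, if the wrist force passes 120 N, or if a joint passes its speed limit or range.

## Working session

There is one attempt and no reset: what is moved stays moved. The work goes in short steps, each a Python script; the robot and the scene stay as the last script left them, time stands still between calls to the robot, and variables do not carry over. Pictures are saved under pics/ and viewed, about 8 in all and at most 12, crops included, and the job is handed in when it is done.

```bash
mkdir -p pics; cat > h.py <<'E'
import numpy as np, cv2
from plant import manip
from scipy.spatial.transform import Rotation as Rn
def ray(cam,at):
    m=manip.camera_model(cam);K=np.array([[m['fx'],0,m['cx']],[0,m['fy'],m['cy']],[0,0,1]])
    u=cv2.undistortPoints(np.array([[[at[1],at[0]]]],float),K,np.array(m['dist_coeffs'],float))[0,0]
    R=np.array(m['R']);t=np.array(m['t']);return -R.T@t, R.T@np.array([u[0],u[1],1]),
def atz(cam,at,z):
    o,d=ray(cam,at);return o+d*(z-o[2])/d[2]
def atd(cam,at,D):
    o,d=ray(cam,at);return o+d*D
def proj(cam,P):
    m=manip.camera_model(cam);K=np.array([[m['fx'],0,m['cx']],[0,m['fy'],m['cy']],[0,0,1]])
    return cv2.projectPoints(np.array(P,float).reshape(-1,1,3),cv2.Rodrigues(np.array(m['R'],float))[0],np.array(m['t'],float),K,np.array(m['dist_coeffs'],float))[0][:,0]
def tri(a,b):
    o1,d1=ray('side',a);o2,d2=ray('top',b)
    s=np.linalg.lstsq(np.c_[d1,-d2],o2-o1,rcond=None)[0]
    p,q=o1+d1*s[0],o2+d2*s[1];return (p+q)/2,np.linalg.norm(p-q)
def down(yaw): # tool y (jaw) direction at angle yaw in world
    y=np.array([np.cos(yaw),np.sin(yaw),0]);z=np.array([0,0,-1.]);return np.c_[np.cross(y,z),y,z]
E
python3 - <<'E'
from h import *
np.set_printoptions(precision=1,suppress=True)
Z=dict(collar_mid=41,board_top=12,tray_mid=30,tray_fin=52,tray_far=36,stack_mid=18,stack_far=36,black_stamp=0,card_box=0,tweezers=0)
f={}
for c in('side','top'):
    im,d=manip.grab_frame(c);cv2.imwrite(f'pics/{c}0.png',im[:,:,::-1]);np.save(f'{c}0.npy',d);np.save(f'{c}0c.npy',im)
    print(c,manip.camera_model(c))
    for n in Z:
        r=manip.place_of(c,n)
        f[c,n]=r
        for e in r[:2]: print(n,np.array(e['at']),round(e['p'],2),atz(c,e['at'],Z[n]))
for n in Z:
    if f['side',n] and f['top',n]: print('tri',n,*tri(f['side',n][0]['at'],f['top',n][0]['at']))
print(manip.state())
E
```

```text
side {'fx': 610.287728017684, 'fy': 610.287728017684, 'cx': 322.5201956751723, 'cy': 240.1800192067743, 'dist_coeffs': array([0., 0., 0., 0., 0.]), 'R': array([[-1. ,  0. ,  0. ],
       [ 0. ,  0.6, -0.8],
       [-0. , -0.8, -0.6]]), 't': array([542.8,  58. , 929. ])}
collar_mid [211.7 301.6] 0.55 [ 572.4 -131.9   41. ]
board_top [296.5 446.7] 0.58 [367.5  43.8  12. ]
tray_mid [213.  326.4] 0.63 [ 531.6 -143.1   30. ]
tray_fin [176.4 368. ] 0.8 [ 456.5 -220.5   52. ]
tray_far [230.1 278.9] 0.83 [608.5 -89.4  36. ]
stack_far [235.3 280.1] 0.77 [606.4 -75.7  36. ]
black_stamp [259.9 191.3] 0.5 [745.2 -63.3   0. ]
card_box [277.9 225.4] 0.89 [688.6 -19.    0. ]
card_box [235.3 281.4] 0.68 [ 606.1 -123.7    0. ]
tweezers [300.5 445.1] 0.57 [367.3  39.3   0. ]
top {'fx': 504.02621777502696, 'fy': 504.02621777502696, 'cx': 322.0318465141166, 'cy': 235.95209877374805, 'dist_coeffs': array([-0.1,  0. ,  0. ,  0. ,  0. ]), 'R': array([[-0. , -1. , -0. ],
       [-1. ,  0. , -0.1],
       [ 0.1,  0. , -1. ]]), 't': array([-25.1, 560.1, 882.4])}
collar_mid [229.7 377.9] 0.59 [ 567.2 -143.6   
[... 530 characters left out ...]
01.3 100.9] 169.44221788190006
tri tray_mid [ 528.5 -144.1   28.7] 6.195341378562607
tri tray_fin [ 456.5 -210.8   57.7] 2.7040675846178153
tri tray_far [607.4 -87.   37.5] 1.891185001574817
tri black_stamp [739.8 -52.6   7.6] 6.2687923062720685
tri card_box [682.3 -12.8   3.7] 11.01762073067126
tri tweezers [364.4  32.8  -6.1] 1.4749886999727673
{'clock': 1.1, 'joint_pos': array([ 1.2,  0.3,  1.6,  0. ,  1.2, -0.1]), 'qd': array([-0., -0., -0.,  0.,  0., -0.]), 'tau': array([ -0. , -41.5, -27.7,  -0. ,   0. ,   0. ]), 'ee_pos': array([182.2, 597.9, 231.3]), 'tcp_rot': array([0.5, 3.1, 0. ]), 'ft_force': array([0. , 0.5, 0.2]), 'moment': array([ 0.1, -0. ,  0. ]), 'width': 85.08155504660328}
```

View pics/side0.png

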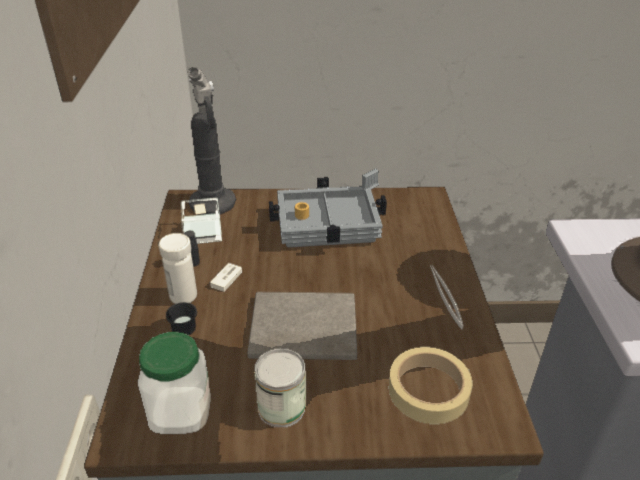

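View pics/top0.png

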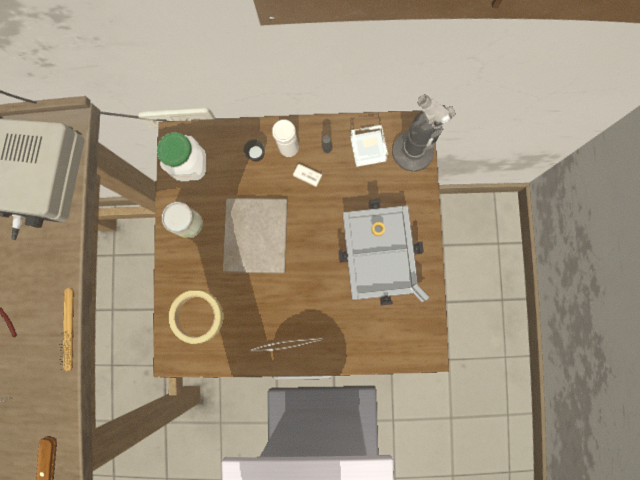

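Side view: the tray is at about (col 330, row 212), the collar at (302,211), the fin at (371,180) and the board at (303,325). Top view: collar (378,229), fin (420,293), board (255,235). The networks agree except for side's board_top, which is actually on the tweezers, so I'll drop it. I'll refine the positions with depth.

```bash
cat >> h.py <<'E'
def cloud(cam,D):
    m=manip.camera_model(cam);K=np.array([[m['fx'],0,m['cx']],[0,m['fy'],m['cy']],[0,0,1]])
    v,u=np.mgrid[:480,:640];q=cv2.undistortPoints(np.stack([u,v],-1).reshape(-1,1,2).astype(float),K,np.array(m['dist_coeffs'],float))[:,0]
    C=np.c_[q,np.ones(len(q))]*D.reshape(-1,1);P=(C-np.array(m['t']))@np.array(m['R']);P[D.ravel()<=0]=np.nan
    return P.reshape(480,640,3)
E
python3 - <<'E'
from h import *
np.set_printoptions(precision=1,suppress=True)
for c in('top','side'):
    P=cloud(c,np.load(c+'0.npy'));I=np.load(c+'0c.npy').astype(int)
    x,y,z=P[...,0],P[...,1],P[...,2]
    # table offset
    w=(abs(x-520)<40)&(abs(y)<20);print(c,'table z',np.nanmedian(z[w]))
    col=(I[...,0]-I[...,2]>70)&(np.hypot(x-570,y+144)<40)&(z>26);
    q=P[col];print('collar',len(q),q.mean(0) if len(q) else 0,np.percentile(q[:,2],[5,50,95]),(q.min(0)+q.max(0))/2, np.ptp(q,0))
    f=(np.hypot(x-456,y+212)<30)&(z>46);q=P[f];mu=q.mean(0)
    print('fin',len(q),mu,(q.min(0)+q.max(0))/2,np.ptp(q,0),np.linalg.svd((q-mu)[:,:2],full_matrices=False)[2][0])
    b=(abs(x-567)<100)&(abs(y-90)<100)&(z>7)&(z<18);q=P[b]
    print('board',len(q),cv2.minAreaRect(q[:,:2].astype(np.float32)),np.median(q[:,2]))
    g=(abs(x-531)<110)&(abs(y+147)<100)&(z>32.)&(z<43)&(I.max(-1)>90)&(np.ptp(I,axis=-1)<45);q=P[g]
    print('tray',len(q),cv2.minAreaRect(q[:,:2].astype(np.float32)),np.median(q[:,2]))
    cc=(np.hypot(x-530,y+145)<130)&(z>30)&(I.max(-1)<70);q=P[cc]
    for s,n in(((0,1),'L'),((0,-1),'R'),((1,0),'F'),((-1,0),'B')):
        k=q[((q[:,:2]-[531,-147])@np.array(s)>45)]
        k=k[abs((k[:,:2]-[531,-147])@np.array([s[1],s[0]]))<30]
        if len(k):print('clip',n,len(k),k.mean(0),k.max(0))
E
```

```text
top table z 1.055040890883323
collar 99 [ 569.6 -143.5   42. ] [28.5 44.2 47.4] [ 569.9 -144.5   37.7] [22.5 23.7 22.1]
fin 129 [ 451.6 -211.    63. ] [ 451.1 -211.7   57.8] [28.5 26.6 23.2] [-0.8 -0.7]
board 4511 ((554.1280517578125, 88.0726318359375), (119.32704162597656, 171.0491485595703), 87.45805358886719) 13.105144112879554
tray 1652 ((524.7640991210938, -146.7337646484375), (150.79969787597656, 173.6282196044922), 88.01827239990234) 39.684454738926085
clip L 2 [527.5 -81.4  47. ] [527.6 -80.5  47.1]
clip R 22 [ 532.2 -212.6   47.1] [ 539.2 -206.6   53.8]
clip F 6 [ 613.7 -135.4   45.5] [ 614.5 -131.2   52.2]
clip B 17 [ 440.4 -151.3   48.6] [ 446.3 -143.4   54.4]
side table z 0.3552795178281912
collar 164 [ 570.9 -141.4   39. ] [29.2 40.4 45. ] [ 572.4 -143.7   36.9] [21.3 25.7 20.7]
fin 197 [ 455.4 -207.8   57.9] [ 454.4 -209.6   56.9] [29.7 26.3 21.6] [0.8 0.6]
board 6423 ((573.01318359375, 88.19713592529297), (120.828125, 141.9590606689453), 87.0013427734375) 12.371331639564263
tray 1486 ((522.1962890625, -150.31283569335938), (176.3784942626953, 133.8773193359375), 3.8911476135253906) 38.79829254016067
clip L 176 [524.8 -71.8  42.6] [534.1 -67.8  53.2]
clip R 117 [ 535.5 -213.5   45.8] [ 545.  -200.6   53.5]
clip F 110 [ 619.4 -134.2   44.7] [ 625.6 -127.    53.2]
clip B 118 [ 440.7 -147.8   44.1] [ 450.1 -139.8   52.6]
```

```bash
python3 - <<'E'
import cv2
a=cv2.imread('pics/top0.png')[185:315,320:450];b=cv2.imread('pics/side0.png')[160:255,260:400]
a=cv2.resize(a,(390,390),interpolation=2);b=cv2.resize(b,(400,271),interpolation=2)
import numpy as np
o=np.zeros((390,790,3),'u1');o[:,:390]=a;o[:271,390:]=b;cv2.imwrite('pics/crop.png',o)
E
```

```text
(no output)
```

View pics/crop.png

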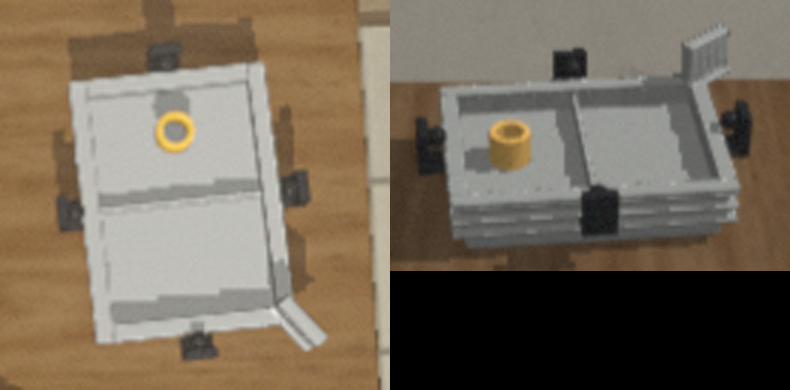

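The crops show the tray's yaw is about +4.3°, from the clip-to-clip lines. The collar stands upright at about (570.5, −144) and the fin at about (454, −211). That fits the given geometry: fin to middle gives (529.5, −145). The board is at (568, 87). Next I check IK for the whole plan, then move the collar.

```bash
cat >> h.py <<'E'
YAW=np.radians(4.3)
FIN=np.array([454,-211.,52]); DA=YAW+np.arctan2(.6,.8); D=np.array([np.cos(DA),np.sin(DA),0])
FAR=FIN+200*D; FAR[2]=36; AX=np.array([-D[1],D[0],0])
T0=np.array([FIN[0],FIN[1],43.])
def peel(th,up=0,R0=None,p0=T0):
    r=Rn.from_rotvec(AX*th).as_matrix()
    return FAR+r@(p0-FAR)+[0,0,up], Rn.from_matrix(r@R0).as_rotvec()
def rv(yaw): return Rn.from_matrix(down(yaw)).as_rotvec()
E
python3 - <<'E'
from h import *
np.set_printoptions(precision=2,suppress=True)
for k in(0,np.pi):
    for p in([570.5,-144,28],[568,87,17]): print('col',k>0,manip.solve_ik(p,rv(YAW+np.pi/2+k)))
    R0=down(DA+np.pi/2+k)
    for th,up in((0,0),(.12,0),(.26,0),(.26,60),(0,230)): print(k>0,th,up,manip.solve_ik(*peel(th,up,R0)))
E
```

```text
col False [-0.32  0.5   1.83  0.    0.81 -1.97]
col False [ 0.08  0.5   1.87 -0.    0.77 -1.57]
False 0 0 [-0.52  0.35  2.04 -0.    0.76 -2.81]
False 0.12 0 [-0.45  0.33  1.99 -0.14  0.87 -2.64]
False 0.26 0 [-0.36  0.34  1.93 -0.27  1.01 -2.49]
False 0.26 60 [-0.36  0.26  1.9  -0.25  1.13 -2.53]
False 0 230 [-0.52  0.03  1.88 -0.    1.24 -2.81]
col True [-0.32  0.5   1.83  0.    0.81  1.17]
col True [0.08 0.5  1.87 0.   0.77 1.57]
True 0 0 [-0.52  0.35  2.04  0.    0.76  0.33]
True 0.12 0 [-0.45  0.33  1.99 -0.14  0.87  0.5 ]
True 0.26 0 [-0.36  0.34  1.93 -0.27  1.01  0.65]
True 0.26 60 [-0.36  0.26  1.9  -0.25  1.13  0.61]
True 0 230 [-0.52  0.03  1.88  0.    1.24  0.33]
```

```bash
python3 - <<'E'
from h import *
np.set_printoptions(precision=2,suppress=True)
o=rv(YAW-np.pi/2)
manip.move_pose([570.5,-144,180],o)
manip.set_gripper(50,30)
manip.move_l([570.5,-144,28],feed=120)
s=manip.state();print(s['ft_force'],s['ee_pos'])
manip.set_gripper(0)
s=manip.state();print(s['ft_force'],s['width'],s['clock'])
manip.move_l([570.5,-144,130],feed=120)
s=manip.state();print(s['ft_force'],s['width'],s['clock'])
for c in('side','top'):
    im,d=manip.grab_frame(c);cv2.imwrite(f'pics/{c}1.png',im[:,:,::-1])
a=cv2.imread('pics/side1.png')[60:300,220:460];b=cv2.imread('pics/top1.png')[150:390,250:490]
cv2.imwrite('pics/c1.png',cv2.resize(np.hstack([a,b]),(800,400),interpolation=2))
E
```

```text
[0.33 0.56 0.95] [ 571.39 -144.29   28.95]
[-1.24  0.45  4.53] 22.603112656095742 6.2667
[-0.55  1.23 -0.04] 23.02886278862342 7.2667
```

View pics/c1.png

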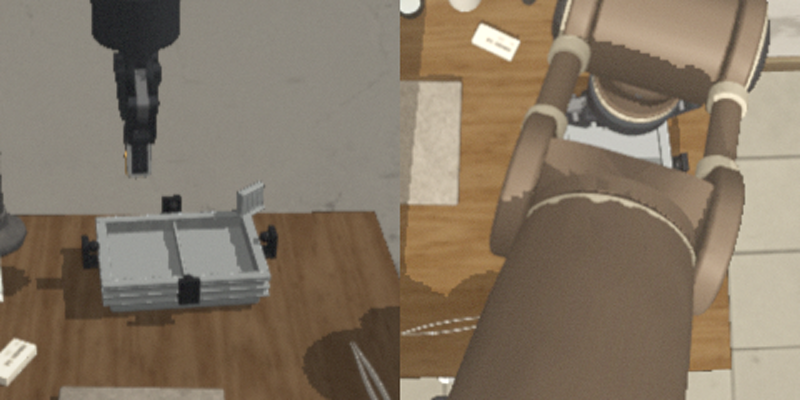

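The collar is in the gripper: its orange edge shows at (125,160), the width reads 23 mm, and the tray is empty and still seated. Now I place it.

```bash
python3 - <<'E'
from h import *
np.set_printoptions(precision=2,suppress=True)
o=rv(YAW-np.pi/2)
manip.move_l([568,87,100],feed=200)
manip.move_l([568,87,22],feed=80)
f0=manip.state()['ft_force'][2]
z=22
while z>14:
    z-=1;manip.move_l([568,87,z],feed=20);manip.wait(.05);s=manip.state()
    if s['ft_force'][2]-f0>2: break
print(z,s['ee_pos'],s['ft_force'])
manip.set_gripper(50);manip.wait(.2)
manip.move_l([568,87,150],feed=150)
# to above fin
o=rv(DA-np.pi/2)
manip.move_pose([T0[0],T0[1],150],o)
manip.set_gripper(40)
for c in('side','top'):
    im,d=manip.grab_frame(c);cv2.imwrite(f'pics/{c}2.png',im[:,:,::-1]);np.save(c+'2.npy',d)
    for n in('collar_mid','tray_fin'):
        for e in manip.place_of(c,n)[:1]: print(c,n,np.array(e['at']),e['p'],atz(c,e['at'],22 if n[0]=='c' else 52))
a=cv2.imread('pics/side2.png')[100:340,220:460];b=cv2.imread('pics/top2.png')[150:390,210:450]
cv2.imwrite('pics/c2.png',cv2.resize(np.hstack([a,b]),(800,400),interpolation=2))
P=cloud('side',np.load('side2.npy'));q=P[(np.hypot(P[...,0]-568,P[...,1]-87)<30)&(P[...,2]>17)];print('collar',(q.min(0)+q.max(0))/2,np.ptp(q,0))
print(manip.state()['clock'])
E
```

```text
16 [568.19  87.02  16.98] [-1.89  0.67  6.73]
side collar_mid [319.3 305.9] 0.52 [569.42  94.37  22.  ]
side tray_fin [178.1 369.5] 0.58 [ 454.51 -214.83   52.  ]
top collar_mid [234.8 250.5] 0.55 [568.07  93.69  22.  ]
top tray_fin [290.4 422.2] 0.66 [ 454.06 -217.05   52.  ]
collar [569.86  89.16  25.76] [23.   24.9  17.41]
15.0
```

View pics/c2.png

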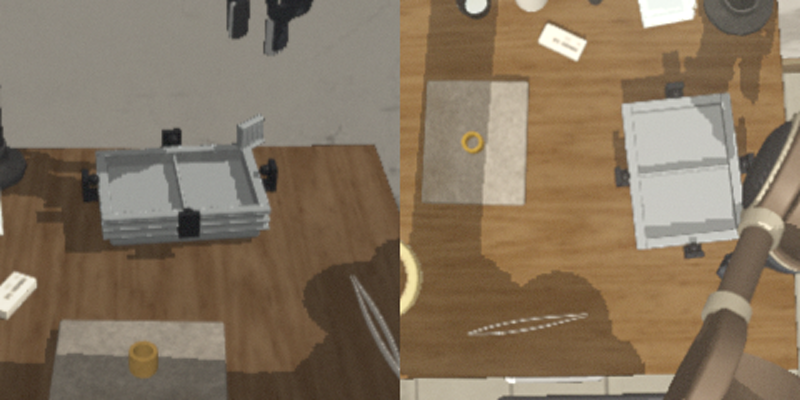

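The collar stands upright near the board's centre: (143,358) in the left crop, (472,142) in the right. The tray is still seated. Next I grip the fin.

```bash
python3 - <<'E'
from h import *
np.set_printoptions(precision=2,suppress=True)
print(manip.state()['ft_force'])
manip.move_l([T0[0],T0[1],70],feed=150)
manip.move_l(T0,feed=40);manip.wait(.1)
s=manip.state();print(s['ee_pos'],s['ft_force'])
manip.set_gripper(0,80);manip.wait(.2)
s=manip.state();print(s['ee_pos'],s['ft_force'],s['moment'],s['width'],s['clock'])
im,d=manip.grab_frame('side');cv2.imwrite('pics/side3.png',im[:,:,::-1])
cv2.imwrite('pics/c3.png',cv2.resize(im[100:260,240:440,::-1],(750,600),interpolation=2))
E
```

```text
[-0.42  0.06 -0.1 ]
[ 454.27 -211.14   43.22] [-0.52  0.18 -0.21]
[ 454.39 -211.29   43.43] [-0.73 -0.1   4.24] [0.01 0.08 0.05] 7.37887581082714 17.2
```

View pics/c3.png

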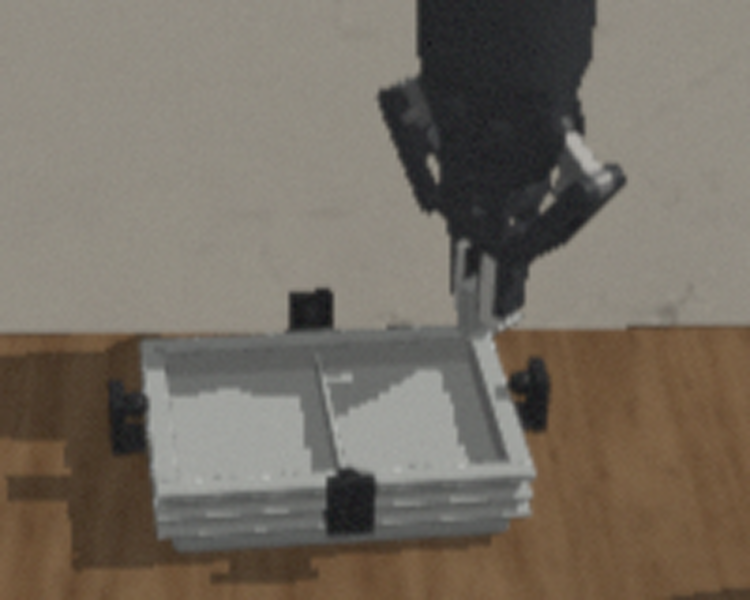

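The fin is held between the fingers at (475,290) with small side forces and a width of about 7–9 mm. I'll peel in small steps, watching the force.

```bash
python3 - <<'E'
from h import *
np.set_printoptions(precision=1,suppress=True)
R0=down(DA-np.pi/2)
for th in np.arange(.02,.2001,.02):
    p,o=peel(th,0,R0);manip.move_l(p,o,feed=25);s=manip.state();f=s['ft_force']
    print(round(th,2),f,s['moment'],s['width'])
    if np.linalg.norm(f)>25: print('stop');break
manip.wait(.3)
print(manip.state()['clock'],manip.state()['ft_force'])
for c in('side','top'):
    im,d=manip.grab_frame(c);cv2.imwrite(f'pics/{c}4.png',im[:,:,::-1]);np.save(c+'4.npy',d)
    for n in('tray_far','stack_far','tray_fin'):
        for e in manip.place_of(c,n)[:1]: print(c,n,np.array(e['at']),e['p'],atz(c,e['at'],36))
im=cv2.imread('pics/side4.png')
cv2.imwrite('pics/c4.png',cv2.resize(im[100:260,240:440],(750,600),interpolation=2))
E
```

```text
0.02 [ 3.1  0.2 -1.4] [ 0.  -0.5 -0.1] 7.148452508021275
0.04 [ 1.2 -1.  -1.3] [-0.  -0.4 -0.2] 7.104351072425759
0.06 [ 0.9 -0.9  0.3] [-0.1 -0.3 -0.2] 7.468263760483927
0.08 [-0.5 -1.3  1.1] [-0.2 -0.2 -0.1] 7.146610762457544
0.1 [ 0.2 -1.   0.5] [-0.3 -0.  -0.2] 7.331851917334659
0.12 [-0.9 -3.   0.7] [-0.4  0.1 -0.2] 7.5002088003042
0.14 [-1.1 -3.   0.1] [-0.3  0.2 -0.1] 6.882992296750614
0.16 [-1.6 -1.5  0.9] [-0.2  0.2 -0.1] 7.658969269608129
0.18 [-1.8 -1.2  1.3] [-0.1  0.1 -0. ] 7.175125614560626
0.2 [-2.1 -0.9 -0.9] [-0.   0.1  0. ] 7.179326032475542
20.6333 [-0.7 -0.1  0.1]
side tray_far [231.1 280.9] 0.61 [605.3 -86.7  36. ]
side stack_far [235.  282.4] 0.73 [602.8 -76.4  36. ]
side tray_fin [159.3 367.4] 0.63 [ 448.3 -307.2   36. ]
top tray_far [213.5 342.4] 0.77 [600.2 -79.9  36. ]
```

View pics/c4.png

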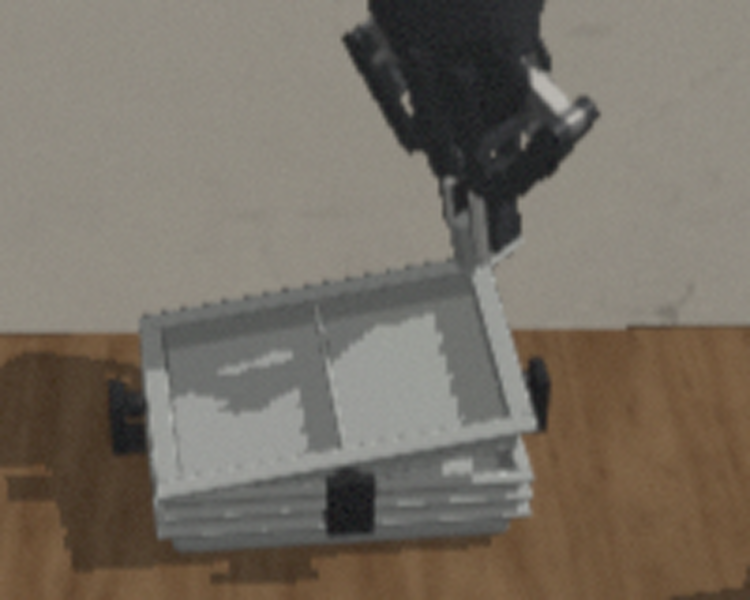

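The tray is tilted about 11°. Its far corner (160,495) is still down on the stack, and the stack hasn't moved. I continue to 0.27 rad, then lift and level.

```bash
python3 - <<'E'
from h import *
np.set_printoptions(precision=1,suppress=True)
R0=down(DA-np.pi/2)
def go(th,up,feed):
    p,o=peel(th,up,R0);manip.move_l(p,o,feed=feed);s=manip.state();print(round(th,2),up,s['ft_force'],s['moment'],s['width'])
for th in(.22,.24,.27): go(th,0,25)
for up in(8,16,30,60,110): go(.27,up,40)
for th,up in((.18,150),(.09,200),(0,240)): go(th,up,60)
manip.wait(1)
print(manip.state()['clock'],manip.state()['ft_force'])
P={}
for c in('side','top'):
    im,d=manip.grab_frame(c);cv2.imwrite(f'pics/{c}5.png',im[:,:,::-1]);np.save(c+'5.npy',d)
    for n in('tray_mid','stack_mid','tray_far','collar_mid','tray_fin'):
        for e in manip.place_of(c,n)[:1]: print(c,n,np.array(e['at']),e['p'])
        P[c,n]=e['at']
for n in('tray_mid','tray_far'):print(n,tri(P['side',n],P['top',n]))
Q=cloud('side',d0:=np.load('side5.npy'));q=Q.reshape(-1,3)
k=q[(q[:,2]>215)&(q[:,2]<330)&(q[:,0]>470)&(q[:,0]<640)&(q[:,1]>-230)&(q[:,1]<-60)];print(len(k),k.mean(0),np.percentile(k[:,2],[2,50,98]))
E
```

```text
0.22 0 [-1.7 -0.5 -1. ] [-0.1  0.2 -0. ] 7.14369170884215
0.24 0 [-1.1  0.   0.5] [0.1 0.2 0. ] 7.495968957078953
0.27 0 [-0.6  0.5  0. ] [ 0.1  0.1 -0. ] 7.7881607076650265
0.27 8 [-0.5  0.6 -0.6] [ 0.1 -0.  -0. ] 7.419037591964198
0.27 16 [-0.7 -0.2 -1.5] [ 0.1 -0.1  0. ] 7.103186593906711
0.27 30 [-0.3  1.1 -1.1] [ 0.1 -0.1 -0. ] 7.445188894242575
0.27 60 [ 1.   0.  -1.6] [ 0.1 -0.1 -0. ] 7.5149486097794105
0.27 110 [-1.4  0.8  0.1] [ 0.1 -0.1 -0. ] 7.72764082466019
0.18 150 [-0.6  0.3 -0.7] [ 0.  -0.1 -0. ] 7.543426190621237
0.09 200 [-0.2  1.2 -0.8] [-0.  -0.  -0.1] 7.277223155348234
0 240 [ 0.4  0.2 -1.8] [-0.1  0.1  0. ] 7.409487982588603
28.2833 [-0.4  0.2 -1.2]
side tray_mid [ 71.9 329.7] 0.62
side stack_mid [216.7 326.8] 0.89
side tray_far [ 84.6 278.4] 0.91
side collar_mid [316.4 306. ] 0.76
side tray_fin [ 38.2 376.2] 0.6
top tray_mid [235.1 394.1] 0.59
top stack_mid [285.  450.1] 0.15
top tray_far [180.6 345.6] 0.6
top collar_mid [234.7 254.1] 0.68
top tray_fin [285.5 447.7] 0.87
tray_mid (array([ 527.3, -148.2,  268.1]), np.float64(6.020643078010269))
tray_far (array([600.8, -84. , 277.6]), np.float64(0.5382686047904055))
4152 [ 538.1 -149.8  270.6] [263.  267.6 280.3]
```

View pics/side5.png

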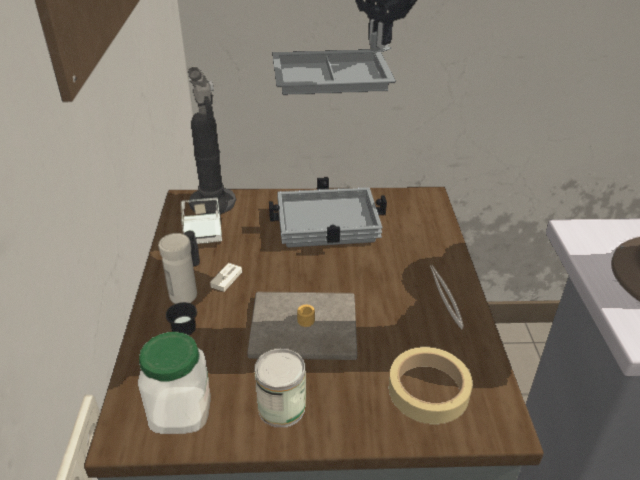

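The tray is held level at z ≈ 268 mm around (330,70). The stack (328,215) is where it was, the collar (306,316) stands on the board, and the bystanders haven't moved. I'm handing in.

```bash
python3 - <<'E'
from h import *
s=manip.state();print(abs(s['qd']).max(),s['width'],s['clock'])
manip.hand_in()
E
```

```text
0.001761556981479334 7.5995681959748245 28.8833
the job is handed in; nothing more can be done
```

The job is done and handed in at about 29 s of the 61 s allowed. `hand_in` reports no verdict, so what follows rests on my own checks.

**What I did**
- I put the brass collar on the felt board, near its centre, and released it while the tray was still seated.
- I then gripped the top tray by its fin and tilted it about its far corner. In the picture at about 11° of tilt, that corner was still down in the stack. I went on to about 15°, then lifted it clear and levelled it.

**Last checks**
- **Tray:** held by its fin, level, with its middle at about z = 268 mm by triangulation and depth. The arm was at rest (joint speeds below 0.002 rad/s). Wrist forces stayed below about 4 N during the peel.
- **Stack, collar and bystanders:** in the last side picture the stack was flat and in its original place. The collar was upright on the board, and the bystanders had not moved.

**Checks that disagreed**
- At the start, the side camera's `board_top` detection was really the tweezers. I dropped it and used the depth image instead.
- With the arm in view, the top camera's late `stack_mid` detection had a very low score (0.15), so I ignored it.
- The two cameras' lines of sight to `tray_mid` missed each other by 6 mm at the end.
- The gripper width read about 7.4 mm on the 9 mm fin. The pictures showed the fin held firmly.

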